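# Seat a label printer's roller in the V-block check fixture

## Task

Take the label printer's black rubber roller out of its service tray and lower it gently into both V supports of the check fixture, a little way back from the red end stop so that it clears the clamp. Slide it along the Vs until its shaft end presses lightly but definitely (about 5 N) against the stop, let go, then push the orange clamp knob straight down until the pad bears snugly (about 8 N) on the shaft. Do not ram the roller or the clamp, leave the rest of the bench as it is, and leave the roller clamped and let go.

Things in the scene. Friction and masses are not known exactly. Their poses are not given: they have to be found in the camera images.
- roller: Roller, 0.25 to 0.5 kg, rigid: black rubber sleeve 30 mm in diameter, 100 mm long, in the middle of a steel shaft 16 mm in diameter, 220 mm long overall (60 mm bare at each end). Origin at its centre; x along the shaft (both ends alike). Starts level in the tray, axis 45 mm above the table; best gripped round the middle of the sleeve.
- cradle: Grey service tray fixed to the table, 250 x 100 mm, with two white V rests 10 mm thick under the bare shaft at x = +-82 mm; the space under the sleeve is free down to the tray floor 5 mm above the table (rim 16 mm high). Origin: centre of its underside; x along the roller, z up.
- fixture: Check fixture fixed to the table: blue base 280 x 100 x 12 mm, two aluminium 90-degree V supports (x = 62 to 98 mm and -109 to -95 mm), mouths 34 mm wide, tops 66 mm above the table, open between them down to the base. Origin: centre of its underside; x along the Vs towards the red stop, z up. A shaft seated in the Vs has its axis over y = 0, 60 mm above the table.
- stop: Red rigid end stop on the fixture, 34 mm wide, 14 mm thick, top 78 mm above the table. Origin: foot of the face that the shaft end meets, 12 mm above the table, x = 110 mm of the fixture; its x points on in the direction of the push. It should feel a push of about 5 N; over 12 N is ramming.
- clamp: Orange clamp knob, 24 mm across, 12 mm thick, on a vertical rod in the bridge. Origin: centre of its flat top, 148 to 150 mm above the table at the start. Slides down only, to at most 24 mm below its topmost place (150 mm), with 3 N drag (the pad gets about 2 N less than the push), and stays where left. The pad should press with about 8 N, never over 15 N.
- pad_axis (a point): Point on the clamp's axis at the top of a seated shaft (68 mm above the table, x = 94 mm, y = 0 of the fixture). The black pad, 10 mm across, comes down here. It is screwed 60 to 76 mm below the knob's top, different each time and not reported, so it meets the shaft with the knob's top anywhere 128 to 144 mm above the table: this must be felt.
- bridge (a point): Middle of the top of the dark bridge that carries the clamp, 110 mm above the table, x = 94 mm of the fixture: crossbar 14 x 80 x 12 mm on two posts at y = +-34 mm.
- load (a point): Where the roller's centre is best when it is lowered into the Vs: x = -36 mm, y = 0 of the fixture, 60 mm above the table. Its sleeve then clears the -x support by 9 mm and its shaft end clears the clamp knob above it by 8 mm.
- home (a point): Where the roller's centre is when it is seated and touches the stop: x = 0, y = 0 of the fixture, 60 mm above the table. On the way there the roller drags in the Vs with about 2 to 6 N, more if pressed down.
- core: Bystander: cardboard label core (ring), 76 mm across, 50 mm high. Origin: centre of its underside.
- weight: Bystander: brass 200 g balance weight, 38 mm across, 52 mm high. Origin: centre of its underside.
- cleaner: Bystander: white bottle with blue cap, 52 mm across, 120 mm high. Origin: centre of its underside.
- driver: Bystander: screwdriver lying on the table. Its x runs along the tool.
- cup: Bystander: blue ceramic cup, 80 mm across, 90 mm high. Origin: centre of its underside.
- carton: Bystander: small cardboard carton 90 x 60 x 35 mm. Origin: centre of its underside.
Not all that is in view belongs to the job. Leave any turquoise look-alike of the roller alone.

How it is judged:
On the way, in this order (a step that is already met when the one before it is completed fails the run):
1. the roller lies in both V supports of the fixture, at least 10 mm back from the stop (z of roller in the frame of fixture between 0.0575 and 0.0625 m and y of roller in the frame of fixture between -0.002 and 0.002 m and angle between the x axis of roller and the x axis of fixture, either way round below 0.03 rad and x of roller in the frame of fixture between -0.045 and -0.01 m), for 0.1 s.
2. the roller, still down in the Vs, presses on the stop with more than 2 N (z of roller in the frame of fixture between 0.0575 and 0.0625 m and y of roller in the frame of fixture between -0.002 and 0.002 m and angle between the x axis of roller and the x axis of fixture, either way round below 0.03 rad and x of roller in the frame of fixture between -0.002 and 0.003 m and contact force between roller and stop above 2 N), for 0.2 s.
3. the roller is let go and the clamp pad presses on its shaft with more than 4 N, the roller seated and home (z of roller in the frame of fixture between 0.0575 and 0.0625 m and y of roller in the frame of fixture between -0.002 and 0.002 m and angle between the x axis of roller and the x axis of fixture, either way round below 0.03 rad and x of roller in the frame of fixture between -0.002 and 0.003 m and contact force between clamp and roller above 4 N and contact force between the fingers and roller below 0.1 N), for 0.2 s.
At the end, for the whole second after the job is handed in: The roller lies at rest in both Vs (centre within 2 mm sideways and 2.5 mm in height of its seated place, in line with the Vs within 0.03 rad), its end at the stop (centre within 2 mm short of home), the clamp pad resting on its shaft (more than 0.2 N) (z of roller in the frame of fixture between 0.0575 and 0.0625 m and y of roller in the frame of fixture between -0.002 and 0.002 m and angle between the x axis of roller and the x axis of fixture, either way round below 0.03 rad and x of roller in the frame of fixture between -0.002 and 0.003 m and contact force between clamp and roller above 0.2 N and linear speed of roller below 0.01 m/s); the robot touches nothing.
It fails at once if the roller is rammed against the stop (over 12 N) (contact force between roller and stop above 12 N).
It fails at once if the clamp pad crushes down on the shaft (over 15 N) (contact force between clamp and roller above 15 N).
It fails at once if the roller hits or is pressed on the fixture harder than 50 N in all (contact force between roller and fixture above 50 N).
It fails at once if the roller is dropped or flung into the Vs (moves faster than 0.25 m/s within 20 mm of its seat) (linear speed of roller above 0.25 m/s and z of roller in the frame of fixture below 0.08 m and y of roller in the frame of fixture between -0.02 and 0.02 m and x of roller in the frame of fixture between -0.06 and 0.01 m).
It fails at once if a bystander is moved by more than 20 mm (distance of any of core, weight, cleaner, driver, cup, carton from where it was at the start of the episode above 0.02 m).
It also fails if it takes over 72 s, if anything falls off the work surface, if the arm or the gripper's body presses on something with over 40 N, if the wrist force passes 120 N, or if a joint passes its speed limit or range.

## Robot

A 7-joint arm with a two-finger parallel gripper is mounted at the origin on the work surface. World frame = base frame: x ahead of the robot, y to its left, z up, the work surface at z = 0. Lengths are in m, angles in rad, forces in N, time in s.
With the tool pointing down it reaches from about 0.4 to 0.85 m from the base axis. Payload 10.4 kg.
Tool frame: the origin (TCP) lies midway between the tips of the shut fingers; the grasp point (between the pads) lies 19 mm behind it; z points along the fingers, x is the direction in which the jaws open and shut, and the axes are right-handed (so a half turn about z gives the same grasp; the last joint's range is limited). The gripper opens to 87 mm and grips with 3 to 60 N. Pads are 19 mm wide; open, the fingers measure 117 mm over their backs; the gripper's body (75 mm by 190 mm) begins 51 mm behind the grasp point.
Start: joints at [1.129, 0.332, -0.065, 1.46, 0.022, 1.35, -0.088], TCP at [0.254, -0.571, 0.223] pointing down, gripper open.
Joint ranges: [-2.6, 2.6], [-0.5, 2.12], [-1.47, 1.34], [0.16, 2.42], [-1.27, 4.41], [0.06, 2.06], [-2.6, 2.6]. Speed limits (rad/s): [2.22, 2.22, 2.79, 2.79, 3.14, 3.14, 3.14].

## Interface

Orientations are given as a unit quaternion [x, y, z, w].
In Python, from bench import r gives the robot as it stands. The module is installed in compiled form; this text tells all that it offers.
- The arm moves only by the tool play_rows, never from a script. Its argument "commands" is a list of rows, each a list of 7 numbers: the shift along the world's x, y, z in cm, then the turn, a rotation vector about the world's x, y, z in rad, then the finger opening in cm, from 0 to 8.7. A call has 1 to 20 rows; each row shifts and turns the commanded pose from where the row before left it; what a row does not reach is not made up. A row lasts 1/8 s, in which the tool goes at most 62.5 mm and 10.7 degrees, less where a joint would pass 70% of its speed; a pose out of reach is approached as far as the arm can. A call is refused whole if a number of a shift passes 6.25 or a number of a turn 0.188, either way. A call with a gripper value outside its range is refused whole. The fingers move at their own pace and stop on an object; "grip_force" is the grip in N (left out, the last holds). Time passes only in rows, so rows that do not move let the fingers close. It gives the time, the measured TCP pose, the force and the opening at its end, in the units of the state.
- r.read_state(): the state, without advancing time (a new reading comes with each control period).
- r.camera(name): name is "scene" or "top"; returns a dict with "img" (400x640x3 uint8, red, green, blue), "K" (3x3 intrinsics, pixels), "k1" (the pictures are not rectified: a ray, as slopes to the right and down, at radius r is drawn at 1 + k1 r^2 times it, then the intrinsics apply), "camera_from_world" (4x4, takes a point from world to camera coordinates). Camera axes: x right, y down, z forward; pixel columns grow to the right and rows downward; lengths in m; the calibration is good to about 2 mm. A picture is of the moment at which its call begins. There is no depth.
- r.close_job(): hands the job in, once; it reports no verdict.
The state is a dict: "time": time; "joint_positions": joint angles; "joint_vel": joint speeds; "joint_torque": joint torques, N m; "ee_pos": TCP position; "eef_rot": TCP orientation; "ft_force": force on the tool from outside, world axes, zero at the start; "torque": the same for the moment, N m; "width": finger opening in m.
Only numpy, scipy, OpenCV 4.12 (cv2) and the standard library are available. Lean on these libraries where they do the work, as an engineer would, in place of code of your own. Each camera call takes 0.05 s, during which the arm holds its last target. There are 200 camera calls.

## Working session

There is one attempt and no reset: what is moved stays moved. The work goes in short steps, Python scripts to look and compute and a tool call to move; the robot and the scene stay as the last step left them, time stands still between calls to the robot, and variables do not carry over. Pictures are saved under pics/ and viewed, about 8 in all and at most 12, crops included, and the job is handed in when it is done.

Besides the shell and the picture viewer there is one more tool, called as a command line: name --pt "numbers of a row" for each row, then --argument value for the rest. play_rows: Moves the arm, as the interface text tells. Its arguments: {"type":"object","properties":{"commands":{"type":"array","items":{"type":"array","items":{"type":"number"}}},"grip_force":{"type":"number"}},"required":["commands"]}

```bash
mkdir -p pics; cat > h.py <<'E'
import numpy as np, cv2
from bench import r
def ray(c,u,v):
    K=c["K"];p=np.array([(u-K[0][2])/K[0][0],(v-K[1][2])/K[1][1]]);q=p.copy()
    for _ in range(20): q=p/(1+c["k1"]*(q@q))
    T=np.array(c["camera_from_world"]);R=T[:3,:3];return -R.T@T[:3,3],R.T@np.array([q[0],q[1],1])
def onz(c,u,v,z):
    o,d=ray(c,u,v);return o+d*(z-o[2])/d[2]
def proj(c,P):
    T=np.array(c["camera_from_world"]);p=T[:3,:3]@np.array(P)+T[:3,3];q=p[:2]/p[2];q=q*(1+c["k1"]*(q@q))
    return np.array([c["K"][0][0]*q[0]+c["K"][0][2],c["K"][1][1]*q[1]+c["K"][1][2]])
def save(c,n,box=None,s=1):
    im=c["img"][:,:,::-1]
    if box: im=im[box[1]:box[3],box[0]:box[2]]
    cv2.imwrite("pics/"+n,cv2.resize(im,None,fx=s,fy=s,interpolation=cv2.INTER_CUBIC))
E
python3 - <<'E'
from h import *
import pickle
d={}
for n in("top","scene"):
    c=r.camera(n);d[n]=c;save(c,n+"0.png",None,1.25);print(n,c["K"],c["k1"],c["camera_from_world"])
pickle.dump(d,open("c0.pkl","wb"));print(r.read_state())
E
```

```text
top [[472.01376462   0.         324.00920324]
 [  0.         472.01376462 201.18035457]
 [  0.           0.           1.        ]] 0.03222528008256876 [[ 0.01677091 -0.99985131 -0.00401291 -0.01791633]
 [-0.98992955 -0.01603999 -0.14064925  0.53514405]
 [ 0.14056397  0.00633131 -0.99005136  1.4896142 ]
 [ 0.          0.          0.          1.        ]]
scene [[398.12813558   0.         323.7366918 ]
 [  0.         398.12813558 200.97518654]
 [  0.           0.           1.        ]] -0.013665635054764882 [[-0.3372468   0.94140901  0.00369878  0.15524086]
 [ 0.48198883  0.17603815 -0.85831075 -0.14348838]
 [-0.80867259 -0.28767978 -0.51311693  1.5525661 ]
 [ 0.          0.          0.          1.        ]]
{'time': 0.1, 'joint_positions': array([ 1.12940768,  0.33282842, -0.06469566,  1.46084954,  0.02160028,
        1.34990472, -0.08851096]), 'joint_vel': array([ 0.00068722,  0.00075364, -0.0016138 , -0.00248983,  0.00122906,
        0.00211454, -0.0016136 ]), 'joint_torque': array([ 4.23851179e-04, -6.24545360e+01,  2.41092662e-02, -3.90720999e+01,
       -6.14078692e-02,  3.66218237e-02,  2.72304658e-05]), 'ee_pos': array([ 0.25401223, -0.57067506,  0.22182488]), 'eef_rot': array([ 8.38646884e-01, -5.44675119e-01, -5.58562460e-04, -3.27149304e-04]), 'ft_force': array([ 0.33017851, -0.15540151,  0.00774516]), 'torque': array([0.04200303, 0.07662561, 0.03127095]), 'width': 0.08676644108320278}
```

View pics/top0.png

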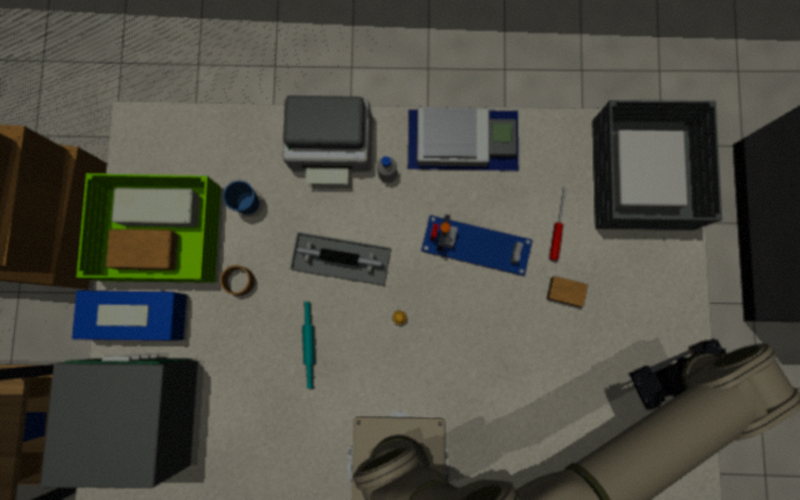

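View pics/scene0.png

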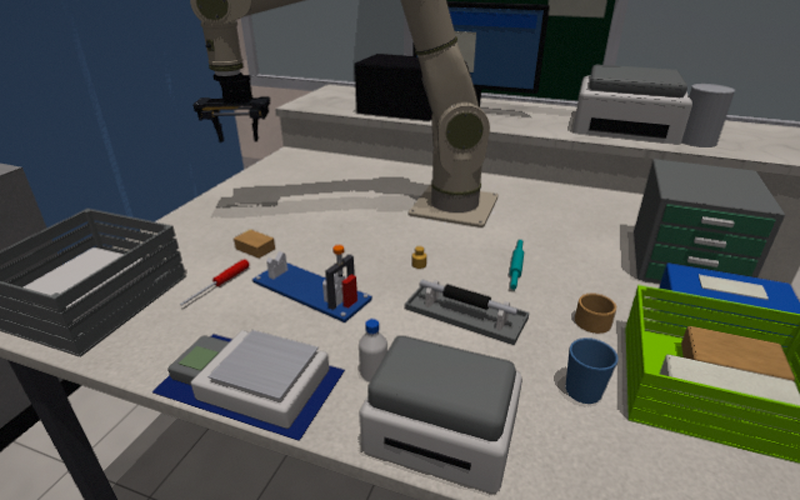

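The top view (×1.25) shows the black roller in its grey tray at (340,257) and the blue fixture at (477,245), with the red stop and orange knob at its left end, (435,232) and (445,229). Two things look like rollers: the black one at (340,257) in the tray, and the turquoise one at (308,345) on the table. The black one in the tray fits the description. I'll measure both and confirm in a crop.

```bash
python3 - <<'E'
from h import *
import pickle
d=pickle.load(open("c0.pkl","rb"));c=d["top"];im=c["img"];hsv=cv2.cvtColor(im,cv2.COLOR_RGB2HSV)
def sub(m,x0,y0,x1,y1):
    o=np.zeros_like(m);o[y0:y1,x0:x1]=m[y0:y1,x0:x1];return o
def rect(m,z,n):
    v,u=np.nonzero(m);P=np.array([onz(c,a,b,z)[:2] for a,b in zip(u,v)],np.float32)
    (cx,cy),s,a=cv2.minAreaRect(P*1000);b=cv2.boxPoints(((cx,cy),s,a));k=np.argmax([np.linalg.norm(b[1]-b[0]),np.linalg.norm(b[2]-b[1])])
    e=b[k+1]-b[k];print(n,len(u),"c",cx,cy,"size",s,"yaw",np.degrees(np.arctan2(e[1],e[0])),"mean",P.mean(0)*1000, "px",u.mean(),v.mean())
blue=sub(cv2.inRange(hsv,(105,120,50),(125,255,255)),330,165,435,225)
rect(blue,.012,"base")
dark=sub((im.max(2)<45).astype(np.uint8),245,190,300,225)
n,l,st,ce=cv2.connectedComponentsWithStats(dark);k=1+st[1:,4].argmax();rect(l==k,.052,"sleeve")
org=sub(cv2.inRange(hsv,(5,150,120),(20,255,255)),340,165,375,200);rect(org,.149,"knob")
red=sub((cv2.inRange(hsv,(0,150,60),(4,255,255))|cv2.inRange(hsv,(172,150,60),(180,255,255))),335,165,375,205);rect(red,.078,"red")
# grey tray: rim
save(c,"crop1.png",(225,160,435,230),3.8)
E
```

```text
base 1796 c 559.6150512695312 -196.35891723632812 size (274.77630615234375, 96.73542785644531) yaw 77.05255 mean [ 555.26953 -211.0303 ] px 385.5272828507795 197.31069042316258
sleeve 424 c 514.105712890625 164.95046997070312 size (147.73516845703125, 42.89360809326172) yaw 85.70058 mean [513.04034 162.42831] px 270.29245283018867 206.6061320754717
knob 21 c 581.35546875 -104.60073852539062 size (13.474252700805664, 13.698907852172852) yaw -26.153141 mean [ 581.2656  -104.92811] px 355.9047619047619 181.42857142857142
red 39 c 585.7882080078125 -81.19225311279297 size (32.15437698364258, 12.64879035949707) yaw 0.5409718 mean [585.20166 -82.25007] px 347.3333333333333 184.17948717948718
```

View pics/crop1.png

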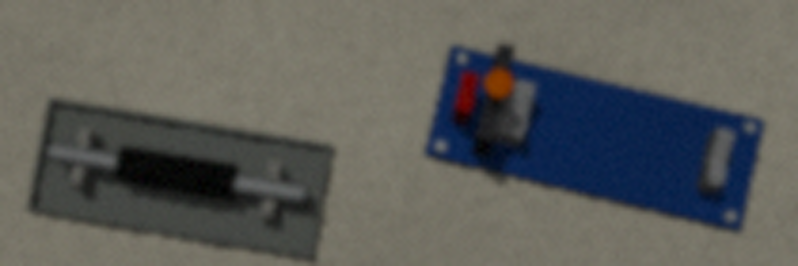

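The crop confirms it: black sleeve at about (177,172) with bare steel ends at (48,152) and (305,192). The fixture's stop and knob positions match its geometry. Next I'll get the roller pose precisely.

```bash
python3 - <<'E'
from h import *
import pickle
d=pickle.load(open("c0.pkl","rb"));c=d["top"]
f=lambda u,v:(u/3.8+225-.4,v/3.8+160-.4)
def P(u,v,z): return onz(c,*f(u,v),z)[:2]*1000
a,b=P(48,152,.045),P(305,192,.045);print("shaft",a,b,np.linalg.norm(a-b),(a+b)/2,np.degrees(np.arctan2(*(a-b)[::-1])))
a,b=P(119,168,.045),P(236,184,.045);print("sleeve",(a+b)/2,np.linalg.norm(a-b),np.degrees(np.arctan2(*(a-b)[::-1])))
T=[P(*p,.016) for p in((52,100),(333,148),(317,260),(32,210))];e=T[0]-T[1];e2=T[3]-T[2];print("tray",np.mean(T,0),np.linalg.norm(e),np.linalg.norm(e2),[np.degrees(np.arctan2(q[1],q[0])) for q in(e,e2)])
T=[P(*p,.012) for p in((452,45),(763,120),(741,231),(427,154))];e=T[0]-T[1];e2=T[3]-T[2];print("fix",np.mean(T,0),np.linalg.norm(e),np.linalg.norm(e2),[np.degrees(np.arctan2(q[1],q[0])) for q in(e,e2)])
# scene-view sleeve check
s=d["scene"]["img"];m=np.zeros(s.shape[:2],bool);m[222:255,345:405]=s[222:255,345:405].max(2)<40
n,l,st,ce=cv2.connectedComponentsWithStats(m.astype(np.uint8));k=1+st[1:,4].argmax();print(st[k],ce[k],onz(d["scene"],*ce[k],.047)*1000)
for q in((581,-104,149),): print(proj(d["scene"],np.array(q)/1000))
E
```

```text
shaft [534.95475411 270.41837713] [504.32581546  51.86890902] 220.68530059028677 [519.64028478 161.14364308] 82.02215842140487
sleeve [516.2203327  160.08684374] 100.14281633701731 83.08820182379364
tray [517.2774628  158.38456042] 247.52897958096008 249.04358583483372 [np.float64(81.13865454445212), np.float64(80.95832958758604)]
fix [ 560.36070847 -196.96986608] 277.13075861883004 277.66119233056156 [np.float64(77.05605848467421), np.float64(76.99615046704133)]
[354 228  38  20 354] [372.85028249 237.33050847] [523.22722692 161.16226021  47.        ]
[270.70580377 197.26867305]
```

play_rows --pt "1.9 3.66 0 0 0 0.05 8.7" --pt "1.9 3.66 0 0 0 0.05 8.7" --pt "1.9 3.66 0 0 0 0.05 8.7" --pt "1.9 3.66 0 0 0 0.05 8.7" --pt "1.9 3.66 0 0 0 0.05 8.7" --pt "1.9 3.66 0 0 0 0.05 8.7" --pt "1.9 3.66 0 0 0 0.05 8.7" --pt "1.9 3.66 0 0 0 0.05 8.7" --pt "1.9 3.66 0 0 0 0.05 8.7" --pt "1.9 3.66 0 0 0 0.05 8.7" --pt "0.74 3.66 0 0 0 0.05 8.7" --pt "0.74 3.66 0 0 0 0.05 8.7" --pt "0.74 3.66 0 0 0 0.05 8.7" --pt "0.74 3.66 0 0 0 0.05 8.7" --pt "0.74 3.66 0 0 0 0.05 8.7" --pt "0.74 3.66 0 0 0 0.05 8.7" --pt "0.74 3.66 0 0 0 0.05 8.7" --pt "0.74 3.66 0 0 0 0.05 8.7" --pt "0.74 3.66 0 0 0 0.05 8.7" --pt "0.74 3.66 0 0 0 0.05 8.7" --grip_force 25

```text
time: 2.6
ee_pos: [0.5178, 0.1622, 0.2225]
eef_rot: [0.997, -0.075, -0.0, 0.0]
ft_force: [0.4, -0.1, -0.3]
width: 0.0871
```

play_rows --pt "0 0 -2 0 0 0 8.7" --pt "0 0 -2 0 0 0 8.7" --pt "0 0 -2 0 0 0 8.7" --pt "0 0 -2 0 0 0 8.7" --pt "0 0 -1 0 0 0 8.7" --pt "0 0 0 0 0 0 8.7"

```text
time: 3.35
ee_pos: [0.5177, 0.161, 0.1323]
eef_rot: [0.997, -0.076, -0.0, 0.0]
ft_force: [1.2, 1.1, 0.0]
width: 0.0873
```

```bash
python3 - <<'E'
from h import *
from scipy.spatial.transform import Rotation as R
s=r.read_state();M=R.from_quat(s["eef_rot"]).as_matrix();print(s["time"],s["ee_pos"],np.degrees(np.arctan2(M[1,0],M[0,0])),M[:,2],s["ft_force"],s["joint_positions"])
c=r.camera("top");a=c["img"][185:225,235:305];save(c,"a.png",(215,150,335,240),5)
c=r.camera("scene");save(c,"b.png",(290,150,450,270),5)
cv2.imwrite("pics/near.png",np.vstack([cv2.imread("pics/a.png")[:,:600],np.zeros((0,600,3),np.uint8)]))
a=cv2.resize(cv2.imread("pics/a.png"),(400,300));b=cv2.resize(cv2.imread("pics/b.png"),(400,300));cv2.imwrite("pics/near.png",np.hstack([a,b]))
E
```

```text
3.35 [0.51770363 0.16096968 0.13225342] -8.6916190846701 [-9.19756586e-04 -2.67105713e-04 -9.99999541e-01] [1.2394585  1.11622614 0.03308215] [ 0.26008453  0.31074843 -0.75047207  1.76207113  0.22931318  1.15959206
 -0.71088832]
```

View pics/near.png

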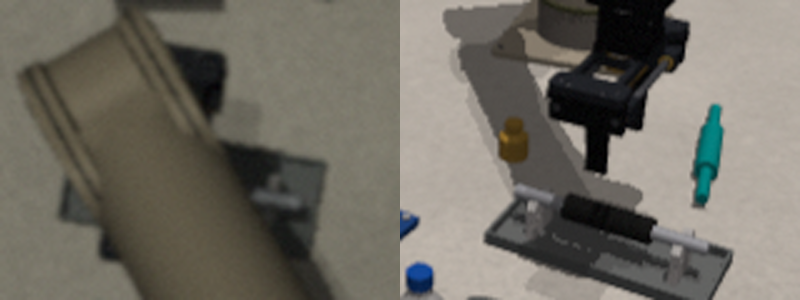

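The near view shows the gripper straddling the black sleeve with the jaws across the shaft. I'll lower and grip.

play_rows --pt "0 0 -2 0 0 0 8.7" --pt "0 0 -2 0 0 0 8.7" --pt "0 0 -2 0 0 0 8.7" --pt "0 0 -2 0 0 0 8.7" --pt "0 0 -1.5 0 0 0 8.7" --pt "0 0 -1 0 0 0 8.7" --pt "0 0 0 0 0 0 8.7" --pt "0 0 0 0 0 0 8.7"

```text
time: 4.45
ee_pos: [0.5186, 0.1612, 0.0281]
eef_rot: [0.997, -0.076, 0.0, -0.0]
ft_force: [0.7, 0.0, -0.8]
width: 0.0868
```

play_rows --pt "0 0 0 0 0 0 5" --pt "0 0 0 0 0 0 4" --pt "0 0 0 0 0 0 3.2" --pt "0 0 0 0 0 0 2.5" --pt "0 0 0 0 0 0 2" --pt "0 0 0 0 0 0 2" --pt "0 0 0 0 0 0 2" --pt "0 0 0 0 0 0 2" --grip_force 25

```text
time: 5.45
ee_pos: [0.5185, 0.1609, 0.0276]
eef_rot: [0.997, -0.076, 0.0, -0.0]
ft_force: [2.3, 0.9, -0.3]
width: 0.0293
```

play_rows --pt "0 0 0.5 0 0 0 2" --pt "0 0 1 0 0 0 2" --pt "0 0 2 0 0 0 2" --pt "0 0 3 0 0 0 2" --pt "0 0 3 0 0 0 2" --pt "0 0 3 0 0 0 2" --pt "0 0 3 0 0 0 2" --pt "0 0 2 0 0 0 2" --pt "0 0 0.5 0 0 0 2" --pt "0 0 0 0 0 0 2" --pt "0 0 0 0 0 0 2"

```text
time: 6.82
ee_pos: [0.5177, 0.1608, 0.2067]
eef_rot: [0.997, -0.076, -0.001, 0.0]
ft_force: [0.3, 0.0, -4.4]
width: 0.0295
```

play_rows --pt "0.1 -1 0 0 0 0 2" --pt "0.2 -2 0 0 0 -0.005 2" --pt "0.2 -2.5 0 0 0 -0.005 2" --pt "0.2 -2.5 0 0 0 -0.005 2" --pt "0.2 -2.5 0 0 0 -0.005 2" --pt "0.2 -2.5 0 0 0 -0.005 2" --pt "0.2 -2.5 0 0 0 -0.005 2" --pt "0.2 -2.5 0 0 0 -0.005 2" --pt "0.2 -2.5 0 0 0 -0.005 2" --pt "0.2 -2.5 0 0 0 -0.005 2" --pt "0.2 -2.5 0 0 0 -0.005 2" --pt "0.2 -2.5 0 0 0 -0.005 2" --pt "0.2 -2.5 0 0 0 -0.005 2" --pt "0.2 -2.5 0 0 0 -0.005 2" --pt "0.2 -2.5 0 0 0 -0.005 2" --pt "0.2 -2.0 0 0 0 -0.005 2" --pt "0.2 -1.24 0 0 0 0 2" --pt "0.05 -0.5 0 0 0 0 2" --pt "0 0 0 0 0 0 2" --pt "0 0 0 0 0 0 2"

```text
time: 9.32
ee_pos: [0.5519, -0.2304, 0.2077]
eef_rot: [0.994, -0.113, 0.0, -0.0]
ft_force: [1.0, 0.1, -4.3]
width: 0.0294
```

```bash
python3 - <<'E'
from h import *
from scipy.spatial.transform import Rotation as R
s=r.read_state();M=R.from_quat(s["eef_rot"]).as_matrix();print(s["time"],s["ee_pos"],np.degrees(np.arctan2(M[1,0],M[0,0])),s["ft_force"],s["torque"])
c=r.camera("top");save(c,"a.png",(330,150,450,240),5)
c=r.camera("scene");save(c,"b.png",(180,120,340,240),5)
a=cv2.resize(cv2.imread("pics/a.png"),(400,300));b=cv2.resize(cv2.imread("pics/b.png"),(400,300));cv2.imwrite("pics/near2.png",np.hstack([a,b]))
E
```

```text
9.325 [ 0.55187243 -0.23037529  0.20768318] -12.927224369111304 [ 0.97917937  0.14653447 -4.30296852] [ 0.00782689 -0.05116335  0.03701944]
```

View pics/near2.png

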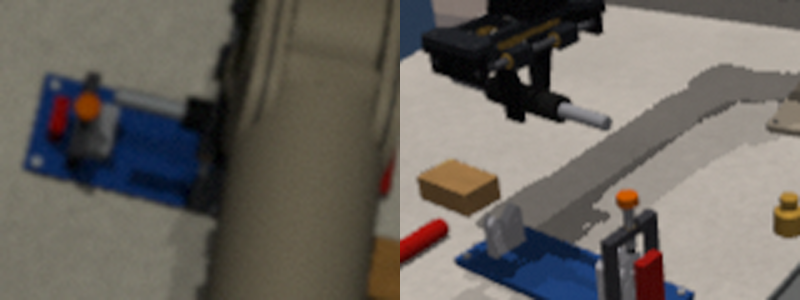

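The roller hangs straight in the grip, its tip at scene crop (610,121) and top crop (116,97). I'll check those against the expected tip position.

```bash
python3 - <<'E'
from h import *
u=np.array([np.cos(np.radians(77.05)),np.sin(np.radians(77.05))])
t=np.array([*(np.array([.5519,-.2304])+.11*u),.2267])
for n,px in(("scene",(264,168.4)),("top",(364.6,178.9))):
    c=r.camera(n);p=onz(c,*px,.2267);d=(p-t)[:2]*1000;print(n,"expected px",proj(c,t),"measured",p,"along,across mm",d@u,d@np.array([-u[1],u[0]]))
    im=c["img"];print(im[int(px[1])-4:int(px[1])+5,int(px[0])-8:int(px[0])+9].max(2))
E
```

```text
scene expected px [262.6474178  168.57273539] measured [ 0.57449336 -0.12044175  0.2267    ] along,across mm 2.224759096953985 2.623000558283995
[[155 165 171 175 183 187 187 188 188 189 188 185 185 186 186 188 189]
 [146 146 149 155 168 168 174 185 187 188 187 185 187 189 187 189 189]
 [139 141 144 146 147 144 141 146 177 185 185 185 186 187 188 186 188]
 [122 130 134 138 140 127 101  84 145 179 186 185 185 184 185 185 186]
 [100 109 115 121 124  92  71  67 103 174 189 186 185 186 188 162 153]
 [ 75  81  88  97 104  75  67  67 118 176 187 185 186 163 154 124 111]
 [118  91  69  73  80  72  68  71 155 183 186 185 162 124 110 110 109]
 [171 156 147 127  92  68  68 114 174 186 186 160 123 110 111 111 112]
 [186 188 188 176 156 145 145 166 182 162 153 123 110 110 111 111 112]]
top expected px [364.02373648 178.19061081] measured [ 0.5745216  -0.12484844  0.2267    ] along,across mm -2.0635224258604024 1.6079323102536007
[[ 39  34  34  55  88 109 118 117 117 118 118 116 120 118 121 118 118]
 [ 38  31  37  54  77  90  99 105 112 108 109 111 111 118 117 115 115]
 [ 38  36  39  56  72  81  81  89  88  88  96  94  96 104 110 110 109]
 [ 61  54  40  54  73  79  78  80  81  86  96  96  93  93  95  96  96]
 [ 97  86  70  48  68  76  79  77  82  88 100 101  97 100  99  95  91]
 [124 121 107  70  64  76  77  72  73  78  87  96 100 103 101 102 102]
 [133 131 121  95  61  75  81  77  64  64  67  70  82  85  89  95 100]
 [131 133 126 110  83  77  88  86  76  70  66  58  59  61  66  74  79]
 [131 129 125 111  92  90  96  95  91  85  76  67  63  60  62  62  61]]
```

play_rows --pt "0 -0.1 -1 0 0 0 2" --pt "0 0 -1.5 0 0 0 2" --pt "0 0 -1.5 0 0 0 2" --pt "0 0 -1.5 0 0 0 2" --pt "0 0 -1.5 0 0 0 2" --pt "0 0 -1.5 0 0 0 2" --pt "0 0 -1.5 0 0 0 2" --pt "0 0 -1 0 0 0 2" --pt "0 0 -1 0 0 0 2" --pt "0 0 -1 0 0 0 2" --pt "0 0 -0.5 0 0 0 2" --pt "0 0 -0.5 0 0 0 2" --pt "0 0 -0.5 0 0 0 2" --pt "0 0 0 0 0 0 2" --pt "0 0 0 0 0 0 2"

```text
time: 11.4
ee_pos: [0.5519, -0.2324, 0.0628]
eef_rot: [0.994, -0.113, 0.0, 0.0]
ft_force: [-0.1, 0.7, -4.5]
width: 0.0293
```

play_rows --pt "0 0 -0.2 0 0 0 2" --pt "0 0 -0.2 0 0 0 2" --pt "0 0 -0.2 0 0 0 2" --pt "0 0 -0.1 0 0 0 2" --pt "0 0 0 0 0 0 2" --pt "0 0 0 0 0 0 2"

```text
time: 12.15
ee_pos: [0.5517, -0.2324, 0.0556]
eef_rot: [0.994, -0.113, 0.0, 0.0]
ft_force: [0.2, 0.1, -4.9]
width: 0.0291
```

play_rows --pt "0 0 -0.2 0 0 0 2" --pt "0 0 -0.2 0 0 0 2" --pt "0 0 -0.2 0 0 0 2" --pt "0 0 -0.2 0 0 0 2" --pt "0 0 -0.1 0 0 0 2" --pt "0 0 0 0 0 0 2" --pt "0 0 0 0 0 0 2"

```text
time: 13.02
ee_pos: [0.5517, -0.2324, 0.0467]
eef_rot: [0.994, -0.113, 0.0, 0.0]
ft_force: [-0.6, -0.1, -4.6]
width: 0.0291
```

play_rows --pt "0 0 -0.1 0 0 0 2" --pt "0 0 -0.1 0 0 0 2" --pt "0 0 0 0 0 0 2" --pt "0 0 0 0 0 0 2"

```text
time: 13.52
ee_pos: [0.5517, -0.2324, 0.0446]
eef_rot: [0.994, -0.113, 0.0, -0.0]
ft_force: [0.5, -0.3, -4.0]
width: 0.0295
```

play_rows --pt "0 0 -0.1 0 0 0 2" --pt "0 0 0 0 0 0 2" --pt "0 0 0 0 0 0 2"

```text
time: 13.9
ee_pos: [0.5517, -0.2324, 0.0436]
eef_rot: [0.994, -0.113, 0.0, -0.0]
ft_force: [-0.5, -0.0, -4.4]
width: 0.0294
```

play_rows --pt "0 0 -0.1 0 0 0 2" --pt "0 0 0 0 0 0 2" --pt "0 0 0 0 0 0 2"

```text
time: 14.28
ee_pos: [0.5518, -0.2324, 0.0427]
eef_rot: [0.994, -0.113, 0.0, 0.0]
ft_force: [-0.1, -0.0, -1.9]
width: 0.0291
```

play_rows --pt "0 0 -0.05 0 0 0 2" --pt "0 0 0 0 0 0 2" --pt "0 0 0 0 0 0 3.3" --pt "0 0 0 0 0 0 4" --pt "0 0 0 0 0 0 4" --pt "0 0 0 0 0 0 4"

```text
time: 15.02
ee_pos: [0.5517, -0.2324, 0.042]
eef_rot: [0.994, -0.113, 0.0, -0.0]
ft_force: [0.3, 0.7, 0.3]
width: 0.0398
```

play_rows --pt "0 0 0 0 0 0 3.3" --pt "0 0 0 0 0 0 2.8" --pt "0 0 0 0 0 0 2" --pt "0 0 0 0 0 0 2" --pt "0 0 0 0 0 0 2" --pt "0 0 0 0 0 0 2" --grip_force 20

```text
time: 15.78
ee_pos: [0.5518, -0.2324, 0.0421]
eef_rot: [0.994, -0.113, 0.0, -0.0]
ft_force: [1.1, 0.2, -1.1]
width: 0.0298
```

```bash
python3 - <<'E'
from h import *
c=r.camera("scene");save(c,"seat.png",(190,160,310,260),6)
u=np.array([np.cos(np.radians(77.05)),np.sin(np.radians(77.05))])
for k in(-110,74): print(proj(c,[*(np.array([.56,-.1963])+k/1000*u),.06]))
E
```

```text
[218.63210756 204.22745903]
[266.87831315 223.24485137]
```

View pics/seat.png

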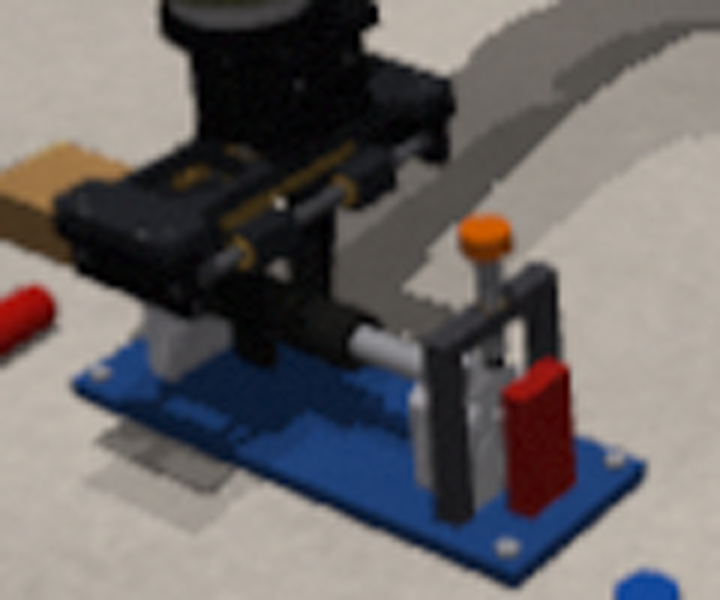

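The roller lies in the Vs in line with the fixture: shaft at (390,345), short of the bridge and clear of the knob. I'll slide it toward the stop.

play_rows --pt "0.045 0.195 0 0 0 0 2" --pt "0.09 0.39 0 0 0 0 2" --pt "0.09 0.39 0 0 0 0 2" --pt "0.09 0.39 0 0 0 0 2" --pt "0.09 0.39 0 0 0 0 2" --pt "0.09 0.39 0 0 0 0 2" --pt "0.09 0.39 0 0 0 0 2" --pt "0.045 0.195 0 0 0 0 2" --pt "0.045 0.195 0 0 0 0 2" --pt "0 0 0 0 0 0 2"

```text
time: 17.08
ee_pos: [0.5585, -0.2029, 0.0421]
eef_rot: [0.994, -0.113, 0.0, -0.0]
ft_force: [0.3, -2.0, -1.1]
width: 0.0289
```

play_rows --pt "0.023 0.1 0 0 0 0 2" --pt "0.023 0.1 0 0 0 0 2" --pt "0 0 0 0 0 0 2"

```text
time: 17.45
ee_pos: [0.5589, -0.2011, 0.0421]
eef_rot: [0.994, -0.113, 0.0, 0.0]
ft_force: [-0.3, -3.3, 0.6]
width: 0.0293
```

play_rows --pt "0.023 0.1 0 0 0 0 2" --pt "0 0 0 0 0 0 2"

```text
time: 17.7
ee_pos: [0.5592, -0.2001, 0.0421]
eef_rot: [0.994, -0.113, 0.0, -0.0]
ft_force: [-0.1, -3.2, 0.5]
width: 0.029
```

play_rows --pt "0.012 0.05 0 0 0 0 2" --pt "0.012 0.05 0 0 0 0 2" --pt "0 0 0 0 0 0 2"

```text
time: 18.08
ee_pos: [0.5594, -0.1991, 0.0421]
eef_rot: [0.994, -0.113, 0.0, 0.0]
ft_force: [-0.4, -4.2, 0.7]
width: 0.0293
```

play_rows --pt "0.012 0.05 0 0 0 0 2" --pt "0 0 0 0 0 0 2"

```text
time: 18.32
ee_pos: [0.5595, -0.1987, 0.0421]
eef_rot: [0.994, -0.113, 0.0, -0.0]
ft_force: [-1.2, -4.9, 2.0]
width: 0.0295
```

play_rows --pt "0.006 0.025 0 0 0 0 2" --pt "0 0 0 0 0 0 2"

```text
time: 18.58
ee_pos: [0.5595, -0.1984, 0.0421]
eef_rot: [0.994, -0.113, 0.0, 0.0]
ft_force: [-1.3, -3.8, 0.7]
width: 0.0294
```

play_rows --pt "0.006 0.025 0 0 0 0 2" --pt "0 0 0 0 0 0 2"

```text
time: 18.82
ee_pos: [0.5596, -0.1982, 0.0421]
eef_rot: [0.994, -0.113, 0.0, 0.0]
ft_force: [-1.7, -4.5, 1.7]
width: 0.0295
```

```bash
python3 - <<'E'
from h import *
for i in range(6):
    s=r.read_state();print(s["time"],s["ee_pos"],s["ft_force"],s["torque"]) if i%2==0 else r.camera("top")
E
```

```text
18.825 [ 0.5595738  -0.19817216  0.04205741] [-1.66836256 -4.51872549  1.65415665] [-0.97052132  0.12422388  0.03313715]
18.875 [ 0.55959311 -0.19818281  0.04209289] [-1.24074768 -4.67320279  2.89173804] [-0.95655612  0.07646257  0.03366331]
18.925 [ 0.55956351 -0.19816094  0.04205626] [-1.25345083 -5.00816072  1.17895702] [-1.01542339  0.16756831  0.03220385]
```

play_rows --pt "0.006 0.025 0 0 0 0 2" --pt "0.006 0.025 0 0 0 0 2" --pt "0 0 0 0 0 0 2"

```text
time: 19.35
ee_pos: [0.5597, -0.1976, 0.0421]
eef_rot: [0.994, -0.113, 0.0, -0.0]
ft_force: [-1.9, -4.6, 0.9]
width: 0.0294
```

```bash
cat > ft.py <<'E'
from h import *
f=[]
for i in range(4):
    s=r.read_state();f.append(np.r_[s["ft_force"],s["torque"]]);r.camera("top")
print(s["time"],s["ee_pos"],np.mean(f,0).round(2),"along",np.mean(f,0)[:2]@[.2245,.9745])
E
python3 ft.py
```

```text
19.5 [ 0.5597012  -0.1976319   0.04206207] [-1.21 -4.81  1.51 -0.99  0.21  0.02] along -4.960522289127954
```

play_rows --pt "0.006 0.025 0 0 0 0 2" --pt "0.006 0.025 0 0 0 0 2" --pt "0 0 0 0 0 0 2"

```text
time: 19.92
ee_pos: [0.5598, -0.1972, 0.0421]
eef_rot: [0.994, -0.113, 0.0, 0.0]
ft_force: [-1.9, -4.0, 1.9]
width: 0.0292
```

```bash
python3 ft.py
```

```text
20.075 [ 0.55979281 -0.19719769  0.04206325] [-1.65 -4.28  2.3  -1.02  0.23  0.01] along -4.5360386579095335
```

play_rows --pt "0.006 0.025 0 0 0 0 2" --pt "0.006 0.025 0 0 0 0 2" --pt "0 0 0 0 0 0 2"

```text
time: 20.5
ee_pos: [0.5599, -0.1967, 0.0421]
eef_rot: [0.994, -0.113, 0.0, 0.0]
ft_force: [-1.7, -4.5, 2.2]
width: 0.0297
```

```bash
python3 ft.py
```

```text
20.65 [ 0.55992281 -0.19668769  0.04206724] [-1.61 -4.65  1.76 -1.04  0.25  0.01] along -4.892571746943456
```

play_rows --pt "0.006 0.025 0 0 0 0 2" --pt "0.006 0.025 0 0 0 0 2" --pt "0 0 0 0 0 0 2"

```text
time: 21.08
ee_pos: [0.56, -0.1962, 0.0421]
eef_rot: [0.994, -0.113, -0.0, 0.0]
ft_force: [-2.3, -4.9, 2.7]
width: 0.0292
```

```bash
python3 ft.py
```

```text
21.225 [ 0.56003039 -0.19618754  0.04207619] [-1.9  -4.76  2.25 -1.03  0.23 -0.01] along -5.067688904150825
```

play_rows --pt "0.006 0.025 0 0 0 0 2" --pt "0.006 0.025 0 0 0 0 2" --pt "0 0 0 0 0 0 2"

```text
time: 21.65
ee_pos: [0.5601, -0.1962, 0.0421]
eef_rot: [0.994, -0.113, -0.0, 0.0]
ft_force: [-2.4, -5.9, 3.0]
width: 0.0293
```

```bash
python3 ft.py
```

```text
21.8 [ 0.56005111 -0.1961354   0.04207142] [-2.56 -5.52  1.94 -1.35  0.3   0.04] along -5.952462776639204
```

The TCP has stalled against the stop: −0.1961 measured against about −0.1957 commanded, with the moment rising. I'll build up the push in small increments.

play_rows --pt "0.006 0.025 0 0 0 0 2" --pt "0 0 0 0 0 0 2"

```text
time: 22.1
ee_pos: [0.5601, -0.1962, 0.0421]
eef_rot: [0.994, -0.114, -0.0, 0.0]
ft_force: [-1.2, -6.6, 1.7]
width: 0.0296
```

```bash
python3 ft.py
```

```text
22.25 [ 0.56005102 -0.19615063  0.04205548] [-1.52 -6.85  2.03 -1.45  0.35  0.03] along -7.017853841543418
```

play_rows --pt "0.006 0.025 0 0 0 0 2" --pt "0 0 0 0 0 0 2"

```text
time: 22.55
ee_pos: [0.5601, -0.1962, 0.0421]
eef_rot: [0.994, -0.114, -0.0, 0.001]
ft_force: [-2.4, -7.7, 1.9]
width: 0.0291
```

```bash
python3 ft.py
```

```text
22.7 [ 0.56002938 -0.19617862  0.04207796] [-1.86 -7.41  1.67 -1.56  0.36  0.05] along -7.640960154235449
```

play_rows --pt "0.006 0.025 0 0 0 0 2" --pt "0.006 0.025 0 0 0 0 2" --pt "0 0 0 0 0 0 2"

```text
time: 23.12
ee_pos: [0.56, -0.1961, 0.0421]
eef_rot: [0.994, -0.114, -0.0, 0.001]
ft_force: [-1.7, -9.2, 1.5]
width: 0.0292
```

```bash
python3 ft.py
```

```text
23.275 [ 0.56004252 -0.19614226  0.04207028] [-1.8  -8.72  1.77 -1.86  0.42  0.07] along -8.906760001843857
```

play_rows --pt "0.006 0.025 0 0 0 0 2" --pt "0 0 0 0 0 0 2" --pt "0 0 0 0 0 0 2"

```text
time: 23.7
ee_pos: [0.5601, -0.1961, 0.0421]
eef_rot: [0.993, -0.114, -0.0, 0.001]
ft_force: [-2.5, -9.1, 1.0]
width: 0.029
```

```bash
python3 ft.py
```

```text
23.85 [ 0.56003388 -0.1961606   0.04207423] [-2.66 -9.23  1.87 -1.98  0.47  0.1 ] along -9.59307715465315
```

play_rows --pt "0 0 0 0 0 0 3.1" --pt "0 0 0 0 0 0 3.6" --pt "0 0 0 0 0 0 5" --pt "0 0 0 0 0 0 6" --pt "0 0 0 0 0 0 6" --pt "0 0 0.5 0 0 0 6" --pt "0 0 1.5 0 0 0 6" --pt "0 0 3 0 0 0 6" --pt "0 0 3 0 0 0 6" --pt "0 0 3 0 0 0 6" --pt "0 0 3 0 0 0 6" --pt "0 0 2 0 0 0 4" --pt "0 0 0 0 0 0 2" --pt "0 0 0 0 0 0 0" --pt "0 0 0 0 0 0 0" --pt "0 0 0 0 0 0 0"

```text
time: 25.9
ee_pos: [0.5602, -0.1943, 0.2014]
eef_rot: [0.994, -0.113, -0.0, -0.0]
ft_force: [0.6, 0.2, -0.1]
width: 0.0182
```

```bash
python3 ft.py; python3 - <<'E'
from h import *
c=r.camera("scene");save(c,"home.png",(190,160,310,260),6)
E
```

```text
26.05 [ 0.56041392 -0.19433379  0.20176252] [-0.24  0.07  0.29  0.   -0.09 -0.01] along 0.01255104293501044
```

View pics/home.png

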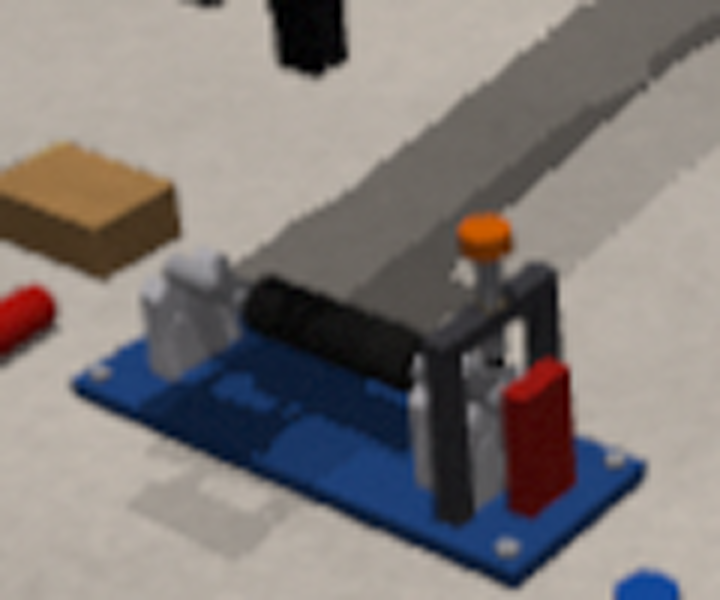

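The roller is home and let go: sleeve at (335,330), lying level up to the bridge, with the knob at (485,235). Now the clamp.

play_rows --pt "0.2 1 0 0 0 0 0" --pt "0.47 2 0 0 0 0 0" --pt "0.47 2 0 0 0 0 0" --pt "0.47 2 0 0 0 0 0" --pt "0.35 1.5 0 0 0 0 0" --pt "0.1 0.45 0 0 0 0 0" --pt "0 0 0 0 0 0 0" --pt "0 0 -1.5 0 0 0 0" --pt "0 0 -1.5 0 0 0 0" --pt "0 0 -1 0 0 0 0" --pt "0 0 -0.5 0 0 0 0" --pt "0 0 0 0 0 0 0" --pt "0 0 0 0 0 0 0"

```text
time: 27.78
ee_pos: [0.5814, -0.1049, 0.1575]
eef_rot: [0.994, -0.113, 0.0, 0.0]
ft_force: [0.3, -0.3, -0.3]
width: 0.0003
```

```bash
python3 ft.py; python3 - <<'E'
from h import *
c=r.camera("scene");save(c,"a.png",(220,140,320,240),4)
c=r.camera("top");save(c,"b.png",(310,140,410,240),4)
cv2.imwrite("pics/knob.png",np.hstack([cv2.imread("pics/a.png"),cv2.imread("pics/b.png")]))
E
```

```text
27.925 [ 0.58134064 -0.10488733  0.15748869] [ 0.38 -0.27 -0.03 -0.01 -0.06  0.02] along -0.17830334217561158
```

View pics/knob.png

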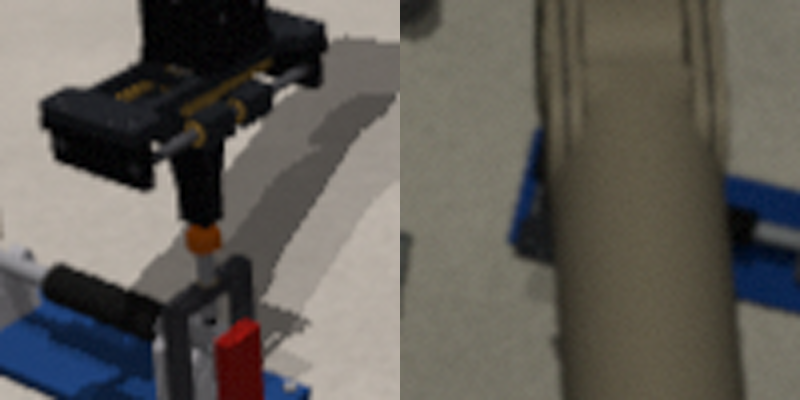

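The shut fingers at (200,215) sit centred over the orange knob at (203,240). I'll press down in small steps.

play_rows --pt "0 0 -0.3 0 0 0 0" --pt "0 0 -0.3 0 0 0 0" --pt "0 0 0 0 0 0 0" --pt "0 0 0 0 0 0 0"

```text
time: 28.58
ee_pos: [0.5811, -0.1049, 0.1511]
eef_rot: [0.994, -0.113, 0.0, -0.0]
ft_force: [1.2, -0.0, 0.6]
width: 0.0003
```

play_rows --pt "0 0 -0.1 0 0 0 0" --pt "0 0 -0.1 0 0 0 0" --pt "0 0 -0.1 0 0 0 0" --pt "0 0 0 0 0 0 0"

```text
time: 29.08
ee_pos: [0.5812, -0.1049, 0.1481]
eef_rot: [0.994, -0.113, 0.0, -0.0]
ft_force: [0.1, -0.4, 1.2]
width: 0.0005
```

play_rows --pt "0 0 -0.1 0 0 0 0" --pt "0 0 -0.05 0 0 0 0" --pt "0 0 0 0 0 0 0"

```text
time: 29.45
ee_pos: [0.5811, -0.105, 0.1466]
eef_rot: [0.994, -0.113, 0.0, -0.0]
ft_force: [0.4, 0.5, 1.6]
width: 0.0002
```

play_rows --pt "0 0 -0.1 0 0 0 0" --pt "0 0 0 0 0 0 0"

```text
time: 29.7
ee_pos: [0.5811, -0.1049, 0.1455]
eef_rot: [0.994, -0.113, 0.0, -0.0]
ft_force: [0.1, 0.5, 1.6]
width: 0.0007
```

play_rows --pt "0 0 -0.1 0 0 0 0" --pt "0 0 0 0 0 0 0"

```text
time: 29.95
ee_pos: [0.5811, -0.1049, 0.1445]
eef_rot: [0.994, -0.113, 0.0, -0.0]
ft_force: [0.6, -0.3, 0.6]
width: 0.0005
```

play_rows --pt "0 0 -0.1 0 0 0 0" --pt "0 0 0 0 0 0 0"

```text
time: 30.2
ee_pos: [0.5811, -0.1049, 0.1435]
eef_rot: [0.994, -0.113, 0.0, -0.0]
ft_force: [0.2, -0.5, 1.5]
width: 0.0003
```

play_rows --pt "0 0 -0.1 0 0 0 0" --pt "0 0 0 0 0 0 0"

```text
time: 30.45
ee_pos: [0.5811, -0.1049, 0.1425]
eef_rot: [0.994, -0.113, 0.0, -0.0]
ft_force: [0.7, -0.5, 1.1]
width: 0.0003
```

play_rows --pt "0 0 -0.1 0 0 0 0" --pt "0 0 0 0 0 0 0"

```text
time: 30.7
ee_pos: [0.5811, -0.1049, 0.1415]
eef_rot: [0.994, -0.113, 0.0, -0.0]
ft_force: [1.0, -0.3, 0.5]
width: 0.0003
```

play_rows --pt "0 0 -0.1 0 0 0 0" --pt "0 0 0 0 0 0 0"

```text
time: 30.95
ee_pos: [0.5811, -0.1049, 0.1405]
eef_rot: [0.994, -0.113, 0.0, -0.0]
ft_force: [0.4, 0.7, 0.6]
width: 0.0003
```

play_rows --pt "0 0 -0.1 0 0 0 0" --pt "0 0 0 0 0 0 0"

```text
time: 31.2
ee_pos: [0.5811, -0.1049, 0.1397]
eef_rot: [0.994, -0.113, 0.0, 0.0]
ft_force: [-1.5, -0.8, 2.2]
width: 0.0003
```

play_rows --pt "0 0 -0.05 0 0 0 0" --pt "0 0 0 0 0 0 0"

```text
time: 31.45
ee_pos: [0.5811, -0.1049, 0.1396]
eef_rot: [0.994, -0.113, 0.0, 0.0]
ft_force: [-2.5, -0.4, 6.3]
width: 0.0003
```

play_rows --pt "0 0 -0.05 0 0 0 0" --pt "0 0 0 0 0 0 0"

```text
time: 31.7
ee_pos: [0.5811, -0.1049, 0.1394]
eef_rot: [0.994, -0.113, 0.0, 0.0]
ft_force: [-4.4, 1.1, 11.3]
width: 0.0006
```

```bash
python3 ft.py
```

```text
31.85 [ 0.58114022 -0.1048996   0.13945114] [-4.240e+00  6.600e-01  1.021e+01  3.000e-02  8.400e-01  1.000e-02] along -0.3121161175435749
```

The pad met the shaft with the knob's top at about 139.5 mm, and the push now holds at 10 N, so about 8 N on the pad. I'll back off straight up.

play_rows --pt "0 0 0 0 0 0 0" --pt "0 0 0.1 0 0 0 0" --pt "0 0 0.2 0 0 0 0" --pt "0 0 0.5 0 0 0 0" --pt "0 0 1.5 0 0 0 0" --pt "0 0 3 0 0 0 0" --pt "0 0 3 0 0 0 0" --pt "-1 -3 2 0 0 0 0" --pt "-2 -5 0 0 0 0 0" --pt "-2 -5 0 0 0 0 0" --pt "-2 -5 0 0 0 0 0" --pt "-2 -5 0 0 0 0 0" --pt "-2 -5 0 0 0 0 0" --pt "-2 -4 0 0 0 0 0" --pt "0 0 0 0 0 0 0"

```text
time: 33.78
ee_pos: [0.4483, -0.429, 0.2421]
eef_rot: [0.993, -0.117, -0.0, 0.001]
ft_force: [1.1, 0.3, -0.1]
width: 0.0005
```

```bash
python3 ft.py; python3 - <<'E'
from h import *
c=r.camera("scene");save(c,"a.png",(190,150,310,250),3.3)
c=r.camera("top");save(c,"b.png",(325,150,445,250),3.3)
hsv=cv2.cvtColor(c["img"],cv2.COLOR_RGB2HSV);m=cv2.inRange(hsv,(5,150,120),(20,255,255));m[:,:340]=0;m[:,375:]=0;m[:165]=0;m[200:]=0
v,u=np.nonzero(m);print("knob",onz(c,u.mean(),v.mean(),.1395)*1000)
cv2.imwrite("pics/end.png",np.hstack([cv2.imread("pics/a.png"),cv2.imread("pics/b.png")]))
E
```

```text
33.925 [ 0.45189391 -0.42397068  0.24226514] [ 0.58  0.69  0.02  0.03 -0.1   0.02] along 0.8008268649437367
knob [ 582.05374246 -104.57292651  139.5       ]
```

View pics/end.png

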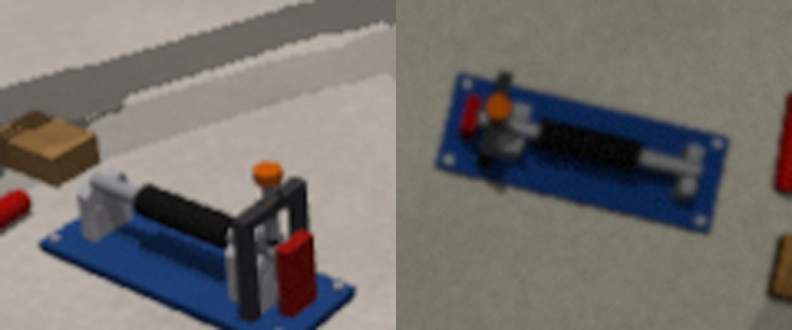

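The roller is seated in both Vs, in line with the fixture: sleeve at (590,142), its end at the stop at (470,117), knob lowered at (498,106). The arm is clear, so I'm handing in.

```bash
python3 -c "
from bench import r
print(r.close_job())"
```

```text
the job is handed in; nothing more can be done
None
```

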